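# Glue the cork sole onto a sanding block

### The job

Set the wooden sanding block squarely in the middle of the black rubber pad of the gluing station, wide face up and its length along the pad, and let go of it; then push the white nozzle cap of the leaning adhesive spray can right down along the can and let it spring back, to spray the block. Then lay the cork sole that has the block's own outline on the block, flush with its edges all round, and let go, leaving the block on the pad and the other loose things on the bench where they are.

Things in the scene. Friction and masses are not known exactly. Their poses are not given: they have to be found in the camera images.
- station: Gluing station, fixed: a plywood board 370 x 130 x 6 mm with a black rubber pad at its far end and an aluminium spray can (45 mm diameter) in a cradle at its robot end. The can leans away from the robot over the pad, 35 degrees from vertical. Origin on the bench right under the pad's centre; x runs along the board from pad to can, z up.
- hoop (a point): Middle of the crossbar of the steel guard hoop (12 mm bar) that stands across the board over the can, 112 mm above the cap's top, so that no gripper can come straight down on the cap. The crossbar runs along the station's y, 257 mm above the bench; its two uprights stand at y = +-58 mm.
- pad (a point): Centre of the upper face of the rubber pad, 10 mm above the bench. The pad is 134 mm (x) by 80 mm (y); axes as the station's.
- cap_top (a point): Centre of the top face of the can's white nozzle cap (28 mm diameter, 15 mm high); moves with the cap. Its z axis points out of the cap along the can's axis (35 degrees from vertical, up and towards the pad); push along -z. In the station's frame it lies at x = 155, y = 0, z = 145 mm when up.
- cap (a joint): Travel of the nozzle cap into the can, m: 0 up, 0.006 right down; sprung, about 2 N to start and 7 N right down.
- block: Sanding block of pale wood, 110 mm (x) by 56 mm (y), 34 mm high: the upper 20 mm is the full 56 mm wide, the lower 14 mm is a foot 46 mm wide, as long. Lies wide face up on the bench. Origin at the centre of its underside, x along its length, z up.
- sole: Cork sole, a rigid plate 110 mm (x) by 56 mm (y), 12 mm thick, the block's own outline, flat on the bench. Origin at the centre of its underside.
- sole_mid (a point): Middle of the cork sole, 6 mm above its underside; axes as the sole's.
- short_cork: Bystander: smaller cork plate 80 x 44 x 12 mm. Origin at the centre of its underside.
- cork_disc: Bystander: round cork disc, 60 mm diameter, 12 mm thick. Origin at the centre of its underside.
- glue_bottle: Bystander: glue bottle 42 mm diameter, 150 mm high, upright, left of the station. Origin at the centre of its underside.
- brush_pot: Bystander: white pot 52 mm diameter, 85 mm high, with brushes up to 166 mm, right of the station. Origin at the centre of its underside.
- hammer: Bystander: hammer lying at the right edge of the work area.
- screwdriver: Bystander: screwdriver lying near the robot on the left.
- wax_tin: Bystander: round tin 64 mm diameter, 45 mm high, at the back left.
Things that resemble listed ones, but are neither listed nor needed, are in the scene too. What is shaped like the sole but blue or yellow is not meant.

How it is judged:
On the way, in this order (a step that is already met when the one before it is completed fails the run):
1. the sanding block stands squarely in the middle of the pad and is let go (horizontal distance between block and pad below 0.012 m and angle between the x axis of block and the x axis of pad, either way round below 0.15 rad and angle between block's own z axis and vertical below 0.05 rad and height (world z) of block between 0.007 and 0.013 m and contact force between the fingers and block below 0.3 N), for 0.2 s.
2. with the block there and still bare, the nozzle cap is pushed right down (horizontal distance between block and pad below 0.012 m and angle between the x axis of block and the x axis of pad, either way round below 0.15 rad and angle between block's own z axis and vertical below 0.05 rad and height (world z) of block between 0.007 and 0.013 m and value of joint cap above 0.0042 m and horizontal distance between sole_mid and block above 0.06 m), for 0.1 s.
3. the cap is back up and the cork sole lies flush on the block, let go (horizontal distance between block and pad below 0.012 m and angle between the x axis of block and the x axis of pad, either way round below 0.15 rad and angle between block's own z axis and vertical below 0.05 rad and height (world z) of block between 0.007 and 0.013 m and x of sole_mid in the frame of block between -0.004 and 0.004 m and y of sole_mid in the frame of block between -0.004 and 0.004 m and z of sole_mid in the frame of block between 0.037 and 0.043 m and angle between the x axis of sole and the x axis of block, either way round below 0.07 rad and contact force between the fingers and sole below 0.3 N and linear speed of sole below 0.02 m/s and value of joint cap below 0.0015 m), for 0.2 s.
At the end, for the whole second after the job is handed in: The block stands on the pad within 12 mm of its centre and 0.15 rad of its direction, the sole lies flat on it within 4 mm each way and 0.07 rad of its outline, both let go and at rest, and the cap is back up (all of step 3 and contact force between the fingers and block below 0.3 N); the robot touches nothing.
It fails at once if another loose thing on the bench is shifted by more than 20 mm (distance of any of short_cork, cork_disc, glue_bottle, brush_pot, hammer, screwdriver, wax_tin from where it was at the start of the episode above 0.02 m).
It also fails if it takes over 67 s, if anything falls off the work surface, if the arm or the gripper's body presses on something with over 40 N, if the wrist force passes 120 N, or if a joint passes its speed limit or range.

### The arm

A 6-joint arm with a two-finger parallel gripper is mounted at the origin on the work surface. World frame = base frame: x ahead of the robot, y to its left, z up, the work surface at z = 0. Lengths are in m, angles in rad, forces in N, time in s.
With the tool pointing down it reaches from about 0.25 to 0.775 m from the base axis. Payload 8.9 kg.
Tool frame: the origin (TCP) lies midway between the tips of the shut fingers; the grasp point (between the pads) lies pinch_z behind it (pinch_z is the distance from the TCP to the grasp point, in m); x points along the fingers, y is the direction in which the jaws open and shut, and the axes are right-handed (so a half turn about x gives the same grasp; the last joint's range is limited). The gripper opens to 85 mm and grips with 20 to 120 N. Pads are 22 mm wide; open, the fingers measure 114 mm over their backs; the gripper's body (76 mm by 85 mm) begins 54 mm behind the grasp point. The pads swing forward as they close: fully open they stand 13 mm farther back than shut.
Start: joints at [-1.46, 0.291, -0.153, 1.127, 0, 1.431], TCP at [0.13, -0.509, 0.231] pointing down, gripper open.
Joint ranges: [-2.52, 2.52], [-0.91, 1.74], [-1.3, 1.37], [-1.96, 2.02], [-1.52, 1.47], [-3.14, 3.14]. Speed limits (rad/s): [2.22, 2.22, 2.79, 3.14, 3.14, 3.14].

### API

Orientations are given as [roll, pitch, yaw] about the fixed x, y, z axes, in that order (R = Rz(yaw) Ry(pitch) Rx(roll)).
In Python, from station import move_ptp, movel, set_joints, grip, dwell, inverse_kinematics, snapshot, MotionError, job_done, boxes_of, landmark_of, read_time, read_joint_positions, read_qvel, read_joint_efforts, read_tool_pos, read_tcp_rot, read_ft_force, read_wrist_torque, read_opening, pinch_z gives the robot as it stands. Calls block until the motion is done:
- move_ptp(position, orientation): joint-space move of the TCP to a pose.
- movel(position, frame=None, rate=0.15, force_limit=None): straight line of the TCP; frame=None keeps the orientation; rate is the mean speed in m/s. With force_limit (N) it stops when the force on the tool has changed by that much, and returns True; else False.
- set_joints(angles): joint-space move.
- grip(opening): finger opening in m; the grip force is fixed at half the most; returns when the fingers have stopped.
- dwell(seconds).
- inverse_kinematics(position, orientation): joint angles nearest the present ones, or None.
- snapshot(name): name is "side" or "top"; returns a dict with "image" (420x560x3 uint8, red, green, blue), "range_z" (420x560 float32, m along the optical axis (not along the pixel's ray), 0 where there is no reading), "K" (3x3 intrinsics, pixels), "R" (3x3) and "t" (3): a world point X has camera coordinates R X + t. Camera axes: x right, y down, z forward; pixel columns grow to the right and rows downward; lengths in m; the calibration is good to about 2 mm. A picture is of the moment at which its call begins.
A pose or a line that the arm cannot do raises MotionError and nothing moves.
- job_done(): hands the job in, once; it reports no verdict.
Trained networks look in a picture, given as the dict that the camera call returned (one of the last four; its "shot" number tells which), for a name from the list of things; names that differ only in an ending like _2 or _b are one class to them, and where a whole thing is asked for, a point or a joint stands for the part that bears it (a point fixed in the world has none). Each returns a list of dicts, best first, with "score" (0 to 1); they miss things now and then, are a little off and sometimes report something else, mostly with a low value. They report only what shows in the picture. A call takes as long as a camera call. They do not tell look-alikes from the thing itself.
- boxes_of(picture, name): "xy" ([column, row] in pixels, amid what is visible of it).
- landmark_of(picture, name): "xy" ([column, row] in pixels: a listed point, or the origin of a listed thing).
Readings, each from a call of its own:
- read_time(): time.
- read_joint_positions(): joint angles.
- read_qvel(): joint speeds.
- read_joint_efforts(): joint torques, N m.
- read_tool_pos(): TCP position.
- read_tcp_rot(): TCP orientation.
- read_ft_force(): force on the tool from outside, world axes, zero at the start.
- read_wrist_torque(): the same for the moment, N m.
- read_opening(): finger opening in m.
Only numpy, scipy, OpenCV 4.12 (cv2) and the standard library are available. Lean on these libraries where they do the work, as an engineer would, in place of code of your own. Each camera call takes 0.05 s, during which the arm holds its last target. There are 200 camera calls.

## Working session

There is one attempt and no reset: what is moved stays moved. The work goes in short steps, each a Python script; the robot and the scene stay as the last script left them, time stands still between calls to the robot, and variables do not carry over. Pictures are saved under pics/ and viewed, about 8 in all and at most 12, crops included, and the job is handed in when it is done.

```bash
ls; mkdir -p pics
cat > h.py <<'E'
import numpy as np, cv2
from station import *
def world(p, xy, r=2):
    u,v=int(round(xy[0])),int(round(xy[1]))
    w=p["range_z"][max(v-r,0):v+r+1,max(u-r,0):u+r+1]; w=w[w>0]
    if not len(w): return None
    z=np.median(w); K=p["K"]
    c=np.array([(xy[0]-K[0,2])/K[0,0]*z,(xy[1]-K[1,2])/K[1,1]*z,z])
    return p["R"].T@(c-p["t"])
def atz(p, xy, Z):
    d=p["R"].T@np.linalg.solve(p["K"],[xy[0],xy[1],1]); o=-p["R"].T@p["t"]
    return o+d*(Z-o[2])/d[2]
def cloud(p):
    z=p["range_z"]; v,u=np.indices(z.shape); K=p["K"]
    c=np.stack([(u-K[0,2])/K[0,0]*z,(v-K[1,2])/K[1,1]*z,z],-1)
    return (c-p["t"])@p["R"]
def save(p,name): cv2.imwrite("pics/"+name,cv2.cvtColor(p["image"],cv2.COLOR_RGB2BGR))
E
python3 - <<'E'
from h import *
print(pinch_z, read_tcp_rot(), read_time())
for cam in("top","side"):
    p=snapshot(cam); save(p,cam+"0.png")
    print(cam,"campos",-p["R"].T@p["t"],p["K"][0])
    for n in("pad","hoop","cap_top","block","sole","sole_mid","short_cork","cork_disc","station","glue_bottle","brush_pot"):
        for f in(boxes_of,landmark_of):
            try: r=f(p,n)
            except Exception as e: print(n,f.__name__,e); continue
            for d in r[:4]:
                w=world(p,d["xy"]); print(n,f.__name__[:4],round(d["score"],2),np.round(d["xy"]),None if w is None else w.round(3))
E
```

```text
pics
0.0187 [-1.69266892  1.56949161  1.69874067] 0.0
top campos [ 0.24096447 -0.02382089  1.73397715] [540.34967914   0.         277.58060024]
pad call 0.61 [261. 219.] [0.513 0.031 0.016]
pad call 0.69 [260. 181.] [0.638 0.034 0.008]
hoop call 0.94 [259. 216.] [0.481 0.029 0.262]
hoop call 0.59 [183. 158.] [0.707 0.282 0.047]
hoop call 0.93 [257. 216.] [0.483 0.034 0.261]
cap_top call 0.51 [258. 228.] [0.465 0.037 0.149]
cap_top call 0.37 [258. 225.] [0.474 0.036 0.149]
block call 0.92 [368. 197.] [ 0.58  -0.311  0.034]
block call 0.88 [366. 199.] [ 0.575 -0.307  0.033]
block call 0.61 [259. 182.] [0.635 0.038 0.01 ]
sole call 0.93 [126. 248.] [0.418 0.463 0.014]
sole call 0.64 [140. 190.] [0.607 0.426 0.012]
sole call 0.56 [179. 246.] [0.426 0.293 0.012]
sole call 0.79 [175. 247.] [0.421 0.306 0.012]
sole call 0.62 [140. 190.] [0.608 0.426 0.012]
sole call 0.59 [124. 247.] [0.423 0.468 0.013]
sole call 0.43 [174. 289.] [0.29  0.307 0.001]
sole_mid call 0.79 [140. 188.] [0.617 0.427 0.013]
sole_mid call 0.71 [176. 248.] [0.419 0.303 0.012]
sole_mid call 0.61 [125. 250.] [0.413 0.46
[... 1961 characters left out ...]
3 0.474 0.01 ]
sole_mid call 0.65 [264. 303.] [0.43  0.299 0.012]
sole_mid call 0.56 [184. 311.] [0.453 0.636 0.23 ]
short_cork call 0.67 [208. 289.] [0.611 0.316 0.012]
short_cork call 0.6 [206. 291.] [0.611 0.326 0.011]
cork_disc call 0.5 [337. 219.] [ 0.412 -0.262  0.011]
cork_disc call 0.51 [336. 219.] [ 0.414 -0.259  0.009]
station call 0.81 [288. 246.] [ 0.496 -0.013  0.009]
station call 0.64 [247. 244.] [0.63 0.04 0.01]
glue_bottle call 0.55 [258. 261.] [0.503 0.195 0.075]
glue_bottle call 0.19 [181. 275.] [0.706 0.317 0.034]
brush_pot call 0.78 [298. 213.] [ 0.524 -0.153  0.064]
brush_pot call 0.62 [207. 290.] [0.613 0.321 0.01 ]
brush_pot call 0.86 [298. 224.] [ 0.523 -0.154  0.017]
```

Run:
```python
import cv2,numpy as np
a=cv2.imread("pics/top0.png")
c=a[120:330,90:430]
cv2.imwrite("pics/topcrop.png",cv2.resize(c,(800,494),interpolation=cv2.INTER_CUBIC))
```

```text
(no output)
```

View pics/topcrop.png

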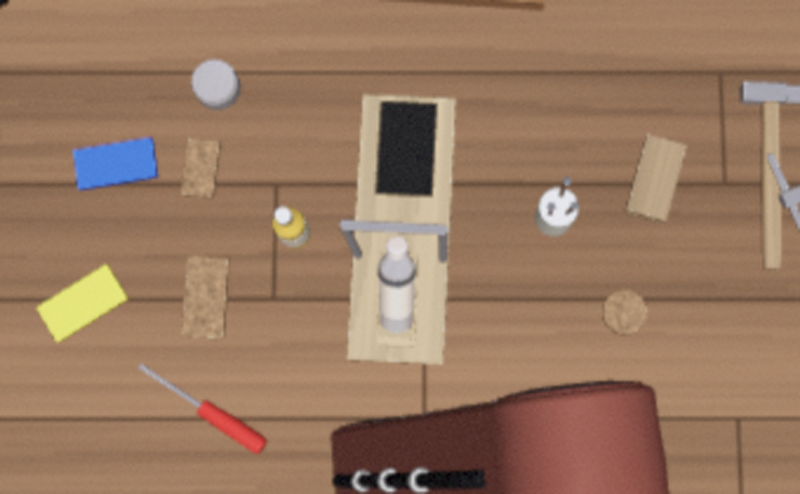

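View pics/side0.png

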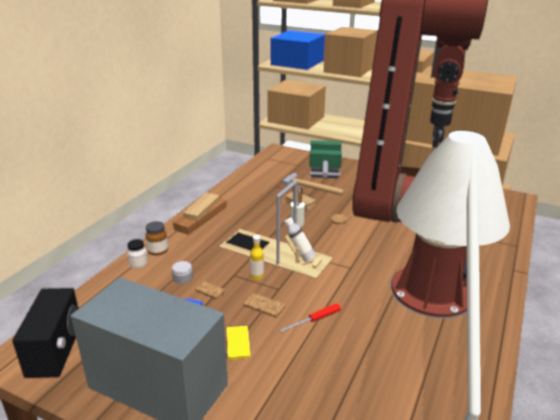

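Crop of top view: the sole candidates are plain cork at px (177,246), blue at (139,190) and yellow at (125,248). Short_cork at (175,191) is clearly smaller. The sole is the larger cork, since it has the right size and natural colour. The block is at (368,197), the pad at (262,183) and the hoop is over the can. Now I'll fit the poses, confirm with a crop, and check the kinematics.

```bash
cat >> h.py <<'E'
def rect(P, mask):
    q=P[mask][:,:2].astype(np.float32)*1000
    (cx,cy),(w,h),a=cv2.minAreaRect(q)
    # PCA
    m=q.mean(0); ev,V=np.linalg.eigh(np.cov((q-m).T)); d=V[:,1]
    yaw=np.arctan2(d[1],d[0]); yaw=(yaw+np.pi/2)%np.pi-np.pi/2
    return dict(c=np.array([cx,cy])/1000,m=m/1000,yaw=yaw,size=(round(w),round(h),round(a)),n=len(q),pcaL=np.sqrt(12*ev[::-1]).round(1))
def near(P,x,y,r): return np.hypot(P[...,0]-x,P[...,1]-y)<r
def segs(p):
    P=cloud(p); I=p["image"].astype(int); return P,I
E
python3 - <<'E'
from h import *
p=snapshot("top"); P,I=segs(p)
print("block",rect(P,near(P,.577,-.309,.09)&(P[...,2]>.02)))
print("sole",rect(P,near(P,.424,.300,.075)&(P[...,2]>.006)))
print("short",rect(P,near(P,.601,.325,.06)&(P[...,2]>.006)))
print("blue",rect(P,near(P,.607,.426,.075)&(P[...,2]>.006)))
print("pad",rect(P,near(P,.633,.036,.09)&(I.max(-1)<60)))
print("hoop",rect(P,near(P,.482,.036,.1)&(P[...,2]>.24)))
mk=near(P,.46,.036,.03)&(P[...,2]>.125)&(P[...,2]<.165)&(I.min(-1)>150)
print("cap",rect(P,mk),P[mk].mean(0))
c=p["image"][170:290,100:240][:,:,::-1]; cv2.imwrite("pics/sole.png",cv2.resize(c,None,fx=5,fy=5,interpolation=cv2.INTER_CUBIC))
# kinematics fit
rng=np.random.default_rng(0);A=[];b=[];z=[]
from scipy.spatial.transform import Rotation as Ro
print("R tcp",Ro.from_euler('xyz',read_tcp_rot()).as_matrix().round(2).tolist())
for i in range(60):
    r=rng.uniform(.35,.65);h=rng.uniform(.05,.35);t=rng.uniform(-.6,.9)
    # tool x pointing down, tilted by t toward robot ; tool y = world y
    X=np.array([-np.sin(t),0,-np.cos(t)]);Y=np.array([0,1,0]);Rm=np.c_[X,Y,np.cross(X,Y)]
    q=inverse_kinematics([r,0,h],Ro.from_matrix(Rm).as_euler('xyz').tolist())
    if q is None: continue
    a1=q[1];a2=q[1]+q[2];a3=a2+q[3]
    A.append([1]+[f(a) for a in(a1,a2,a3) for f in(np.cos,np.sin)]);b.append(r);z.append(h); last=(q,t)
A=np.array(A)
for y in(b,z):
    s,res,_,_=np.linalg.lstsq(A,np.array(y),rcond=None);print(len(A),s.round(4),res)
print(last)
E
```

```text
block {'c': array([ 0.5867356 , -0.31353107]), 'm': array([ 0.58554727, -0.3127735 ], dtype=float32), 'yaw': np.float64(-0.28763124860876843), 'size': (57, 112, 73), 'n': 607, 'pcaL': array([113.1,  56.8])}
sole {'c': array([0.42252295, 0.30111032]), 'm': array([0.424074, 0.299348], dtype=float32), 'yaw': np.float64(-0.04192160292429037), 'size': (143, 138, 22), 'n': 679, 'pcaL': array([112.9,  83.1])}
short {'c': array([0.60335681, 0.32333899]), 'm': array([0.6037616 , 0.31965548], dtype=float32), 'yaw': np.float64(-0.44273832513482425), 'size': (117, 107, 40), 'n': 417, 'pcaL': array([88. , 84.9])}
blue {'c': array([0.60566479, 0.42846414]), 'm': array([0.60890216, 0.43067184], dtype=float32), 'yaw': np.float64(-1.426057703431482), 'size': (145, 136, 58), 'n': 661, 'pcaL': array([115.6,  83.7])}
pad {'c': array([0.6336521 , 0.02855888]), 'm': array([0.63366914, 0.02834991], dtype=float32), 'yaw': np.float64(-0.06143889659444035), 'size': (74, 128, 87), 'n': 833, 'pcaL': array([126.2,  72.5])}
hoop {'c': array([0.48131302, 0.03596526]), 'm': array([0.480623  , 0.03521717], dtype=float32), 'yaw': np.float64(1.5229679066853135), 'size': (125, 13, 87), 'n': 200, 'pcaL': array([127.4,  11.9])}
cap {'c': array([0.46168314, 0.03406997]), 'm': array([0.46153665, 0.03632944], dtype=float32), 'yaw': np.float64(-0.03213877841414181), 'size': (36, 50, 77), 'n': 153, 'pcaL': array([45.9, 29.2])} [0.46153663 0.03632945 0.13838884]
R tcp [[0.0, 0.25, -0.97], [0.0, -0.97, -0.25], [-1.0, -0.0, -0.0]]
47 [-0.0242  0.6937 -0.0687 -0.1494  0.5218  0.2896 -0.1343] [0.12569282]
47 [-0.1447  0.6074 -0.7222  0.0176  0.5899  0.0797 -0.1197] [0.06238574]
(array([-0.1342297 ,  0.34902104, -0.37954029,  0.51903466,  0.04286336,
       -0.127241  ]), -0.3259314316101563)
```

View pics/sole.png

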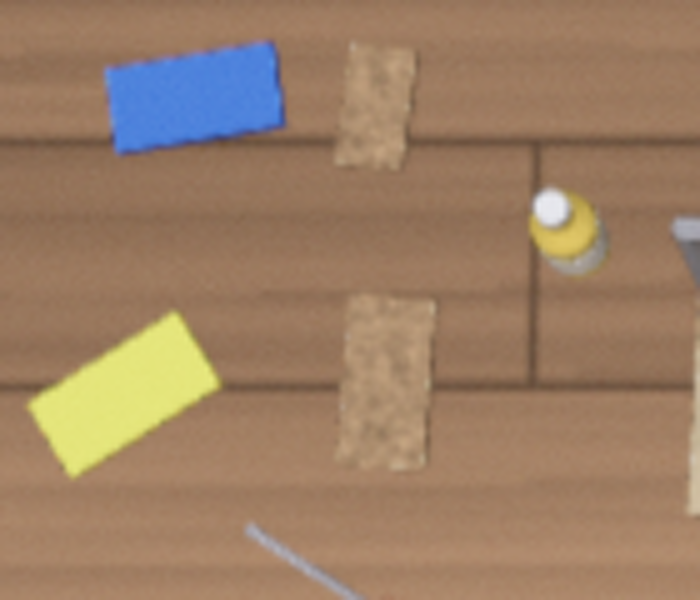

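Confirmed: the cork plate at px (177,246) measures about 109 x 55 mm, so it is the sole. Block pose is (0.586,-0.313), yaw -0.29. Pad is (0.634,0.029), station axis about -0.05. Now fetching the block.

```bash
cat >> h.py <<'E'
from scipy.spatial.transform import Rotation as Ro
def ori(yaw, flip=False, tilt=0., back=np.pi):
    """tool x down (tilted by tilt toward heading `back`), jaw y at yaw+90deg"""
    j=yaw+np.pi/2+(np.pi if flip else 0)
    h=np.array([np.cos(back),np.sin(back),0])
    X=np.sin(tilt)*h-np.cos(tilt)*np.array([0,0,1]); Y=np.array([np.cos(j),np.sin(j),0])
    Y-=X*(X@Y); Y/=np.linalg.norm(Y)
    return Ro.from_matrix(np.c_[X,Y,np.cross(X,Y)]).as_euler('xyz').tolist()
def best(pos,yaw,**k):
    q0=np.array(read_joint_positions()); c=[]
    for f in(False,True):
        o=ori(yaw,f,**k); q=inverse_kinematics(list(pos),o)
        if q is not None: c.append((np.abs(np.array(q)-q0).max(),o,np.round(q,2)))
    c.sort(key=lambda t:t[0]); return c[0][1],c[0][2]
def st(*a): print(*a,"t=%.2f"%read_time(),"tcp",np.round(read_tool_pos(),4),"open %.4f"%read_opening(),"F",np.round(read_ft_force(),1))
PAD=np.array([.6345,.0290]); SY=-.052
BL=np.array([.5858,-.3130]); BY=-.2876
E
python3 - <<'E'
from h import *
st("start")
o,q=best([*BL,.10],BY); print(q)
move_ptp([*BL,.10],o); st("above")
print(movel([*BL,.003],force_limit=10)); st("down")
grip(.03); st("grip")
movel([*BL,.25],rate=.25); st("up")
o,q=best([*PAD,.25],SY); print("pad",q)
for zz in(.25,.06,.013): print(zz, inverse_kinematics([*PAD,zz],o) is not None)
# press pose feasibility
C=np.array([.479,.036,.145])
for t in(35,40,45,50):
    tt=np.radians(t)
    for f in(0,1):
        oo=ori(SY,bool(f),tilt=tt,back=np.pi+SY)
        a=np.array([np.sin(tt)*np.cos(SY),np.sin(tt)*np.sin(SY),np.cos(tt)])
        print(t,f,[ (lambda r: None if r is None else np.round(r,2))(inverse_kinematics((C+a*d).tolist(),oo)) for d in(.0,.06)])
E
```

```text
start t=2.35 tcp [ 0.1298 -0.5087  0.2313] open 0.0852 F [ 0.3 -0.5  0.1]
[-0.6   0.64  0.06  0.99  0.    2.83]
above t=4.21 tcp [ 0.5854 -0.3139  0.1003] open 0.0853 F [-0.3 -1.1 -0. ]
False
down t=5.01 tcp [ 0.5863 -0.3136  0.0039] open 0.0856 F [ 0.4 -0.1 -0.5]
grip t=5.40 tcp [ 0.5865 -0.3136  0.0044] open 0.0555 F [-0.7  0.4  5.7]
up t=6.54 tcp [ 0.5852 -0.3126  0.2486] open 0.0552 F [-0.4  0.2 -2. ]
pad [-0.07  0.5   0.21  1.28  0.    3.12]
0.25 True
0.06 True
0.013 True
35 0 [array([-0.07,  0.8 ,  0.27,  1.65, -0.01, -0.01]), array([-0.07,  0.85,  0.49,  1.83, -0.01, -0.01])]
35 1 [array([-0.07,  0.8 ,  0.27,  1.65, -0.01,  3.13]), array([-0.07,  0.85,  0.49,  1.83, -0.01,  3.13])]
40 0 [array([-0.07,  0.89,  0.38,  1.76, -0.01, -0.01]), array([-0.07,  0.95,  0.63,  1.95, -0.01, -0.01])]
40 1 [array([-0.07,  0.89,  0.38,  1.76, -0.01,  3.13]), array([-0.07,  0.95,  0.63,  1.95, -0.01,  3.13])]
45 0 [array([-0.07,  0.97,  0.48,  1.87, -0.01, -0.01]), None]
45 1 [array([-0.07,  0.97,  0.48,  1.87, -0.01,  3.13]), None]
50 0 [array([-0.07,  1.06,  0.59,  1.98, -0.01, -0.01]), None]
50 1 [array([-0.07,  1.06,  0.59,  1.98, -0.01,  3.13]), None]<stdin>:3: UserWarning: Gimbal lock detected. Setting third angle to zero since it is not possible to uniquely determine all angles.
<stdin>:8: UserWarning: Gimbal lock detected. Setting third angle to zero since it is not possible to uniquely determine all angles.
```

```bash
sed -i 's/if q is not None: c.append/if q is not None and abs(q[5])<2.9: c.append/' h.py; python3 -W ignore - <<'E'
from h import *
o,q=best([*PAD,.25],SY); print(q)
move_ptp([*PAD,.25],o); st("over")
movel([*PAD,.05],rate=.2); st()
print(movel([*PAD,.0135],rate=.05,force_limit=6)); st("down")
grip(.085); st("open")
movel([*PAD,.25],rate=.25); 
# move out of the camera's way while heading to press start
C=np.array([.479,.036,.145]); tt=np.radians(35)
a=np.array([np.sin(tt)*np.cos(SY),np.sin(tt)*np.sin(SY),np.cos(tt)])
p=snapshot("side"); save(p,"side1.png"); st("up")
c=cv2.imread("pics/side1.png")[130:290,180:380]; cv2.imwrite("pics/side1c.png",cv2.resize(c,None,fx=3.6,fy=3.6,interpolation=cv2.INTER_CUBIC))
s=C+a*.06+np.array([.10,-.005,.05])
for f in(False,True):
    oo=ori(SY,f,tilt=tt,back=np.pi+SY); print(f,s.round(3),inverse_kinematics(s.tolist(),oo))
E
```

```text
[-0.07  0.5   0.21  1.28  0.   -0.02]
over t=8.96 tcp [0.6345 0.0287 0.2499] open 0.0552 F [-0.5 -1.6 -2.1]
t=10.11 tcp [0.6354 0.0289 0.0512] open 0.0552 F [ 0.5 -0.8 -1. ]
True
down t=10.79 tcp [0.6337 0.029  0.0144] open 0.0553 F [-0.9  0.1  6.6]
open t=11.20 tcp [0.633  0.0291 0.0136] open 0.0852 F [-0.1  0.8  0.2]
up t=12.34 tcp [0.6337 0.0291 0.2484] open 0.0852 F [ 0.   0.1 -0.6]
False [0.613 0.029 0.244] None
True [0.613 0.029 0.244] None
```

View pics/side1c.png

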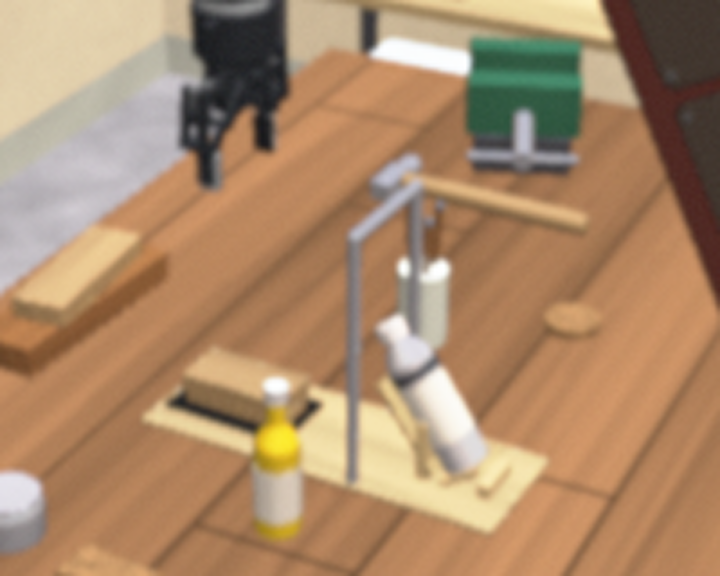

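Side view: the block (crop 245,385) lies lengthwise on the pad and is free, with hoop and can clear. Next I'll shut the fingers, tilt in under the hoop and press.

```bash
python3 -W ignore - <<'E'
from h import *
p=snapshot("top"); P,I=segs(p)
mk=near(P,.47,.036,.025)&(P[...,2]>.146)&(P[...,2]<.17); print("cap hi",mk.sum(),P[mk].mean(0).round(4))
C=np.array([.479,.0365,.145]); tt=np.radians(35)
a=np.array([np.sin(tt)*np.cos(SY),np.sin(tt)*np.sin(SY),np.cos(tt)])
oo=ori(SY,False,tilt=tt,back=np.pi+SY)
grip(0.0)
od,_=best([.59,.031,.22],SY)
movel([.59,.031,.22],od); st("pre")
movel((C+a*.03).tolist(),oo,rate=.1); st("at30")
p=snapshot("side"); save(p,"side2.png")
c=cv2.imread("pics/side2.png")[130:290,180:380]; cv2.imwrite("pics/side2c.png",cv2.resize(c,None,fx=3.6,fy=3.6,interpolation=cv2.INTER_CUBIC))
E
```

```text
cap hi 0 [nan nan nan]
pre t=13.67 tcp [0.5906 0.0309 0.2206] open 0.0002 F [0.6 0.4 0.2]
at30 t=14.88 tcp [0.4968 0.0356 0.1701] open 0.0001 F [-0.6 -0.3  0.5]
```

View pics/side2c.png

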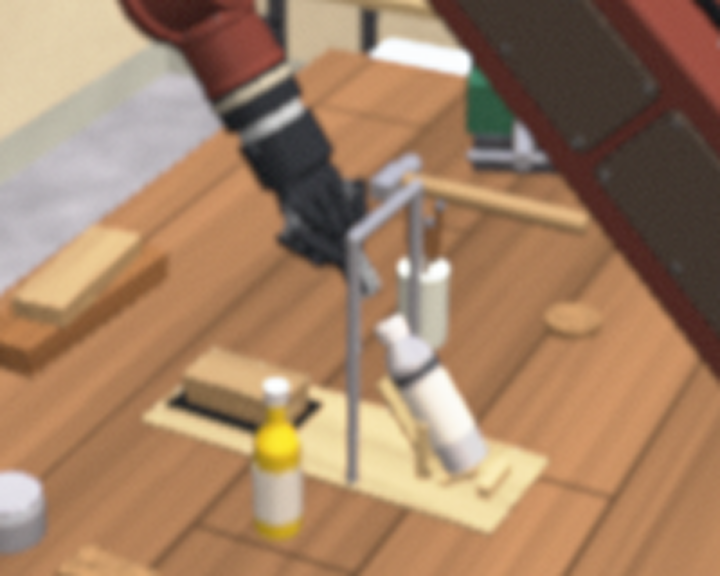

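The fingertip (crop 372,290) sits on the can's axis, about 30 mm off the cap (390,322), and the gripper is clear of the hoop. Press now.

```bash
python3 -W ignore - <<'E'
from h import *
C=np.array([.479,.0365,.145]); tt=np.radians(35)
a=np.array([np.sin(tt)*np.cos(SY),np.sin(tt)*np.sin(SY),np.cos(tt)])
d=lambda: "d=%.1fmm"%((np.array(read_tool_pos())-C)@a*1000)
print(movel((C+a*.005).tolist(),rate=.06,force_limit=10)); st(d())
print(movel((C-a*.011).tolist(),rate=.02,force_limit=13)); st(d(), "axial",np.dot(read_ft_force(),a).round(1))
dwell(.25); st(d(), "axial",np.dot(read_ft_force(),a).round(1))
p=snapshot("side"); save(p,"side3.png")
movel((C+a*.03).tolist(),rate=.08); st(d())
c=cv2.imread("pics/side3.png")[200:260,260:340]; cv2.imwrite("pics/side3c.png",cv2.resize(c,None,fx=7,fy=7,interpolation=cv2.INTER_CUBIC))
E
```

```text
False
d=5.4mm t=15.50 tcp [0.482  0.0363 0.1495] open 0.0003 F [ 0.1 -0.1  0.2]
True
d=-5.2mm axial 7.2 t=16.08 tcp [0.4762 0.0366 0.1406] open 0.0003 F [2.7 0.3 7. ]
d=-5.4mm axial 6.6 t=16.33 tcp [0.4762 0.0366 0.1405] open 0.0005 F [ 2.9 -0.3  6. ]
d=29.4mm t=16.98 tcp [0.4958 0.0357 0.169 ] open 0.0002 F [ 0.5  0.2 -0.2]
```

View pics/side3c.png

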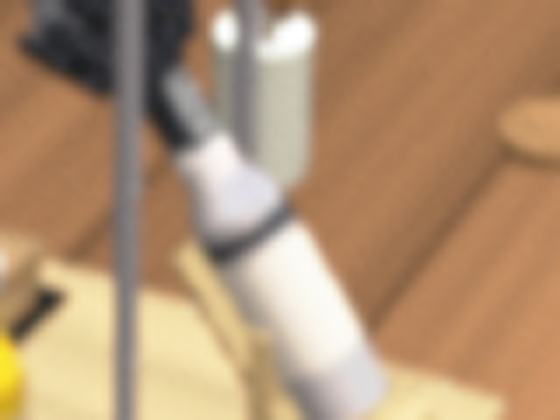

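Held force of 6.6–7 N implies about 5.5 mm of travel, since the stop triggered on a transient. I'll press once more firmly to be certain, then back out and measure sole and block.

```bash
cat >> h.py <<'E'
def comp(p,x,y,zlo,r=.1,cond=None):
    """rect of the connected component over height zlo nearest (x,y); pixel-mask based, top-plane projected"""
    P=cloud(p); Z=cv2.medianBlur(P[...,2].astype(np.float32),5)
    m=(Z>zlo)&near(P,x,y,r)
    if cond is not None: m&=cond
    n,l,s,c=cv2.connectedComponentsWithStats(m.astype(np.uint8))
    k=1+np.argmax(s[1:,4]); return l==k
def planerect(p,mask,Z):
    v,u=np.nonzero(mask); q=np.array([atz(p,(a,b),Z)[:2] for a,b in zip(u,v)])
    m=q.mean(0); ev,V=np.linalg.eigh(np.cov((q-m).T)); d=V[:,1]
    yaw=np.arctan2(d[1],d[0]); yaw=(yaw+np.pi/2)%np.pi-np.pi/2
    return m.round(4),round(yaw,4),np.sqrt(12*ev[::-1]).round(4),len(q)
E
python3 -W ignore - <<'E'
from h import *
C=np.array([.479,.0365,.145]); tt=np.radians(35)
a=np.array([np.sin(tt)*np.cos(SY),np.sin(tt)*np.sin(SY),np.cos(tt)])
d=lambda: "d=%.1fmm"%((np.array(read_tool_pos())-C)@a*1000)
movel((C+a*.004).tolist(),rate=.08)
print(movel((C-a*.010).tolist(),rate=.02,force_limit=22)); st(d(), "axial",np.dot(read_ft_force(),a).round(1))
dwell(.2); st(d(), "axial",np.dot(read_ft_force(),a).round(1))
movel((C+a*.03).tolist(),rate=.1)
od=ori(SY)
movel([.60,.031,.22],od,rate=.12); movel([.60,.031,.30],rate=.2); grip(.085); st("up")
p=snapshot("top"); save(p,"top2.png")
print("sole h",planerect(p,comp(p,.424,.300,.006),.012))
I=p["image"].astype(np.float32)
# cork by colour difference from bench
hsv=cv2.cvtColor(p["image"],cv2.COLOR_RGB2HSV); 
P=cloud(p)
for nm,(x,y,L,W,yw) in dict(cork=(.424,.300,.04,.018,-.05),bench=(.424,.22,.05,.02,0)).items():
    m=(abs(P[...,0]-x)<L)&(abs(P[...,1]-y)<W); print(nm,I[m].mean(0),I[m].std(0))
c=cv2.imread("pics/top2.png")[150:290,150:350]; cv2.imwrite("pics/top2c.png",cv2.resize(c,None,fx=4,fy=4,interpolation=cv2.INTER_CUBIC))
E
```

```text
True
d=-5.3mm axial 6.6 t=18.01 tcp [0.4762 0.0366 0.1405] open 0.0002 F [1.7 0.6 6.9]
d=-5.4mm axial 9.4 t=18.21 tcp [0.4762 0.0366 0.1404] open 0.0002 F [3.  0.1 9.4]
up t=21.17 tcp [0.6    0.031  0.3001] open 0.0851 F [-0.5 -0.1  0.8]
sole h (array([0.4236, 0.3003]), np.float64(-0.0198), array([0.1109, 0.0573]), 620)
cork [176.55756 145.6295  114.13669] [7.356438  6.9289412 5.944833 ]
bench [155.23586 121.48113  95.12264] [12.189972  9.863437  7.983122]
```

View pics/top2c.png

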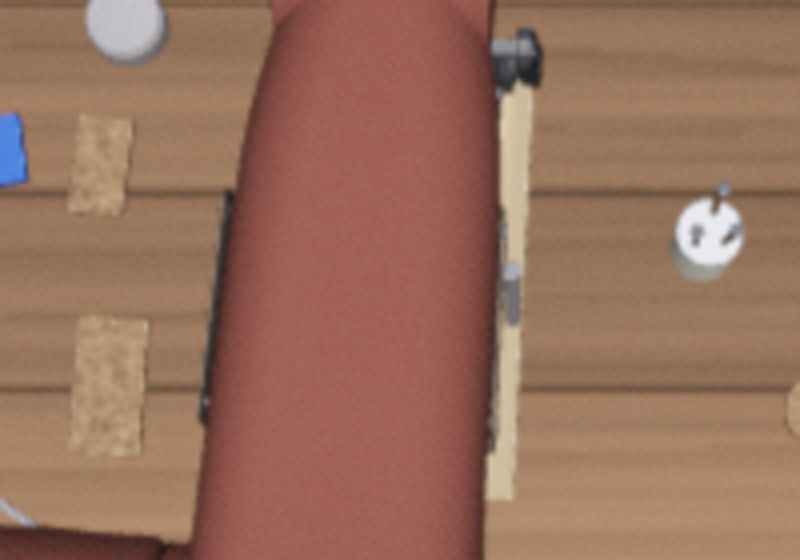

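Second press stopped at the same depth with a 22 N trigger, so the cap is hard down. The top view shows the sole (crop 110,386) clear and tilted about -0.045 rad, with the block hidden under the arm. Fetching the sole, then measuring the block from above.

```bash
python3 -W ignore - <<'E'
from h import *
S=np.array([.4236,.3003]); y=-.042
o,q=best([*S,.28],y); print(q)
move_ptp([*S,.28],o); movel([*S,.05],rate=.25)
print(movel([*S,-.002],rate=.08,force_limit=8)); st("down")
grip(.03); st("grip")
movel([*S,.28],rate=.2); st("up")
p=snapshot("top"); save(p,"top3.png")
m=comp(p,.634,.03,.025,.075); print("block",planerect(p,m,.044))
P=cloud(p); I=p["image"].astype(int)
print("P mean",P[m].mean(0))
v,u=np.nonzero(m); print(u.min(),u.max(),v.min(),v.max())
q=p["image"][150:250,220:310][:,:,::-1].copy(); 
ov=q.copy(); ov[m[150:250,220:310]]=(0,0,255)
cv2.imwrite("pics/top3c.png",cv2.resize(np.hstack([q,ov]),None,fx=4.4,fy=4.4,interpolation=cv2.INTER_CUBIC))
E
```

```text
[ 0.48  0.26 -0.07  1.24  0.    0.52]
False
down t=24.31 tcp [ 0.4239  0.3005 -0.0017] open 0.0850 F [ 0.7 -1.2 -0.2]
grip t=24.72 tcp [ 0.4239  0.3005 -0.0011] open 0.0545 F [-1.3 -1.   9.5]
up t=26.27 tcp [0.4232 0.3001 0.2791] open 0.0543 F [-0.5 -0.4 -0.4]
block (array([0.6269, 0.0306]), np.float64(-0.0527), array([0.1111, 0.0556]), 592)
P mean [0.62690059 0.03064112 0.04412951]
252 270 165 199
```

View pics/top3c.png

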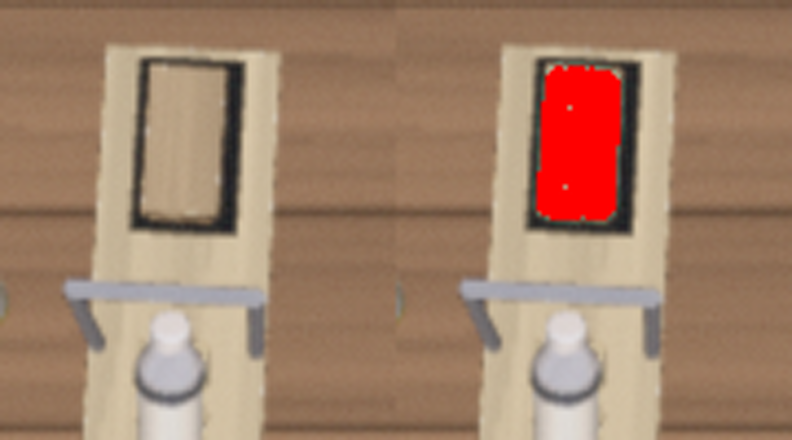

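The block lies on the pad, offset about 7 mm towards the robot relative to the pad (within 12 mm), yaw -0.053. The half-turned grip suggests a camera bias of about 3.5 mm in x. I'll place the sole camera-relative along the length without a half turn, and by the jaw centring across.

```bash
python3 -W ignore - <<'E'
from h import *
T=np.array([.6272,.0296]); y=-.052
o=ori(y,False); print(inverse_kinematics([*T,.28],o))
move_ptp([*T,.28],o); st("over")
movel([*T,.07],rate=.2); st()
print(movel([*T,.040],rate=.04,force_limit=6)); st("down")
grip(.085); st("open")
movel([*T,.25],rate=.2)
o2,_=best([.45,.30,.28],-.05); move_ptp([.45,.30,.28],o2); st("away")
p=snapshot("top"); save(p,"top4.png")
print("sole",planerect(p,comp(p,.634,.03,.025,.075),.056))
p2=snapshot("top"); print("sole",planerect(p2,comp(p2,.634,.03,.025,.075),.056))
P=cloud(p);m=comp(p,.634,.03,.025,.075);print(P[m].mean(0),np.median(P[m][:,2]))
s=snapshot("side"); save(s,"side4.png")
A=cv2.resize(cv2.imread("pics/top4.png")[150:250,220:310],(396,440),interpolation=cv2.INTER_CUBIC)
B=cv2.resize(cv2.imread("pics/side4.png")[215:275,205:260],(404,440),interpolation=cv2.INTER_CUBIC)
cv2.imwrite("pics/fin.png",np.hstack([A,B]))
E
```

```text
[-0.06920519  0.47806823  0.25449105  1.34721915  0.         -0.01720519]
over t=27.60 tcp [0.6268 0.0308 0.2801] open 0.0541 F [ 0.2 -0.5 -0.1]
t=28.80 tcp [0.628  0.0298 0.0712] open 0.0541 F [ 0.7  1.1 -0.2]
True
down t=29.44 tcp [0.6267 0.0296 0.043 ] open 0.0544 F [-0.6 -0.5  6. ]
open t=29.86 tcp [0.6262 0.0296 0.0425] open 0.0852 F [-0.2 -0.4  0.7]
away t=32.27 tcp [0.4507 0.2994 0.2797] open 0.0852 F [-0.2 -0.7  0.3]
sole (array([0.6256, 0.0304]), np.float64(-0.0438), array([0.1116, 0.0563]), 612)
sole (array([0.6252, 0.0305]), np.float64(-0.0476), array([0.112 , 0.0562]), 612)
[0.62561705 0.03044172 0.05574192] 0.05631378513104496
```

View pics/fin.png

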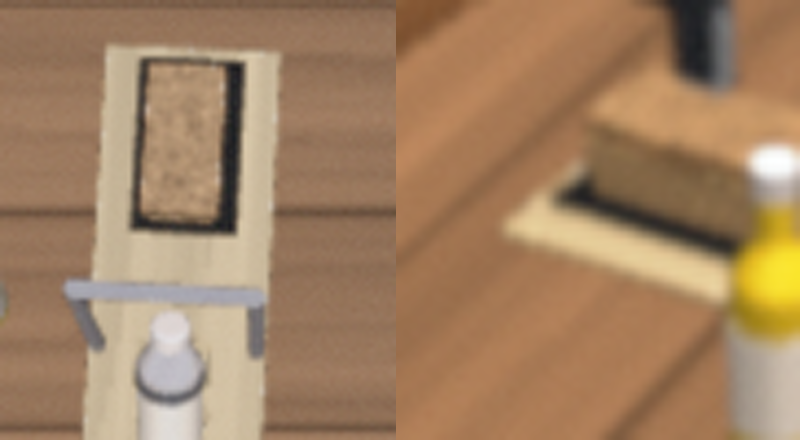

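Final view: the sole reads (0.6254,0.0305) against the block's (0.6269,0.0306), about 1.5 mm apart with under 0.01 rad of twist. Its top is at 56 mm, flat and flush, the cap is up, and the robot is clear. Handing in.

```bash
python3 -W ignore -c "
from h import *
job_done(); st('done')"
```

```text
the job is handed in; nothing more can be done
the job is handed in; nothing more can be done
```

I set the block on the pad and let go, sprayed it, laid the cork sole on it and let go, then handed the job in at about 32 s of the allowed 67 s. No verdict is reported, so these are my own last checks:

- **Cap:** I pressed it twice under the hoop, because after the first press the held force was only about 7 N. The second press, with a higher force limit, stopped at the same depth, so it was right down both times. In the last picture it is back up.
- **Sole on block:** by the top camera the sole's centre is about 1.5 mm from the block's along the length and about 0.1 mm across, with under 0.01 rad of twist (limits 4 mm and 0.07 rad). Its top is at about 56 mm, as it should be.
- **Block on pad:** it is not quite centred, sitting about 7 mm off, mostly towards the robot (limit 12 mm). The robot and camera readings disagreed by about 3.5 mm along the length when I gripped the block. I did not re-centre it.
- **Everything else:** no unexpected contact forces showed up, and the gripper ended clear in the air. I did not measure the other loose things again at the end.

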